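# Draw the slip pad from under the cartons

### The arm

A 6-joint arm with a two-finger parallel gripper is mounted at the origin on a cart in front of the work surface, level with it; the furniture and walls round the work are solid. World frame = base frame: x ahead of the robot, y to its left, z up, the work surface at z = 0. Lengths are in m, angles in rad, forces in N, time in s.
With the tool pointing down it reaches from about 0.375 to 0.9 m from the base axis. Payload 3.1 kg.
Tool frame: the origin (TCP) lies between the finger pads; the fingertips stand ahead of it and the grasp point (between the pads) lies 8 mm behind it (bot.tip_extent is the z of the fingertips in the tool frame, in m); z points along the fingers, y is the line along which they close (so a half turn about z gives the same grasp; the last joint's range is limited). The gripper opens to 85 mm and grips with 20 to 120 N. Pads are 22 mm wide; open, the fingers measure 114 mm over their backs; the gripper's body (76 mm by 85 mm) begins 54 mm behind the grasp point. The pads swing forward as they close: fully open they stand 13 mm farther back than shut.
Start: joints at [-1.337, 0.527, 1.433, -0, 1.181, -0.178], TCP at [0.25, -0.573, 0.242] pointing down, gripper open.
Joint ranges: [-3.08, 3.08], [-0.75, 2.2], [0.22, 2.44], [-1.43, 4.57], [0, 2.65], [-2.85, 2.85]. Speed limits (rad/s): [2.79, 2.79, 3.14, 3.14, 3.14, 3.14].

### API

Orientations are given as a unit quaternion [x, y, z, w].
In Python, from cell import observe, vision, workorder, finder, bot gives the robot as it stands.
- The arm moves only by the tool servo_tool, never from a script. Its argument "motion" is a list of rows, each a list of 7 numbers: the shift along the tool's x, y, z scaled (see below), then the turn, a rotation vector about the tool's x, y, z scaled (see below), then the opening, from 0 (shut) to 1 (fully open). A call has 1 to 5 rows; each row shifts and turns the commanded pose from where the row before left it, along the tool's axes as they then stand; what a row does not reach is not made up. The controller multiplies each number of a shift by 0.15 m and each number of a turn by 4 degrees. A row lasts 1/12 s, in which the tool goes at most 41.7 mm and 7.16 degrees, less where a joint would pass 70% of its speed; a pose out of reach is approached as far as the arm can. A call with a number of a shift or a turn outside -1 to 1 is refused whole. A call with a gripper value outside its range is refused whole. The fingers move at their own pace and stop on an object; the grip force is fixed at half the most. Time passes only in rows, so rows that do not move let the fingers close. It gives the time, the measured TCP pose, the force, the opening and the grip force at its end, in the units of the state.
- observe(): the state, without advancing time (a new reading comes with each control period).
- vision.read_camera(name): name is "side" or "top" or "wrist"; returns the picture (420x560x3 uint8, blue, green, red); there is no depth.
- vision.camera_info(name): a dict with "camera_matrix" (3x3 intrinsics, pixels), "D" ([k1, k2, p1, p2, k3] as OpenCV has them; the pictures are not rectified), "rvec" (rotation vector, rad) and "tvec" (3), from world to camera coordinates, as OpenCV has them. Camera axes: x right, y down, z forward; pixel columns grow to the right and rows downward; lengths in m; the calibration is good to about 2 mm. A picture is of the moment at which its call begins: read the wrist's pose just before it. camera_info takes no time and is no camera call; for the wrist camera it gives the pose at the moment of the call.
- workorder.close_job(): hands the job in; it is judged then, once.
Trained networks look in the newest picture that a camera, given by its name, has taken for a name from the list of things; names that differ only in an ending like _2 or _b are one class to them, and where a whole thing is asked for, a point or a joint stands for the part that bears it (a point fixed in the world has none). Each returns a list of dicts, best first, with "p" (0 to 1); they miss things now and then, are a little off and sometimes report something else, mostly with a low value. They report only what shows in the picture. A call takes as long as a camera call.
- finder.search_frame(label, camera): "point" ([column, row] in pixels, amid what is visible of it).
- finder.spot_point(label, camera): "point" ([column, row] in pixels: a listed point, or the origin of a listed thing).
The state is a dict: "t": time; "joints": joint angles; "joint_vel": joint speeds; "joint_torque": joint torques, N m; "tool_pos": TCP position; "tool_rot": TCP orientation; "contact_force": force on the tool from outside, world axes, zero at the start; "torque": the same for the moment, N m; "finger_gap": opening from 0.0 (shut) to 1.0 (fully open); "gripper_force": force on a finger pad.
Only numpy, scipy, OpenCV 4.12 (cv2) and the standard library are available. Lean on these libraries where they do the work, as an engineer would, in place of code of your own. Each camera call takes 0.05 s, during which the arm holds its last target. There are 200 camera calls.

### The job

A pad of test slips has ended up underneath the two lamp cartons that stand one on the other behind the low aluminium stop on the desk; its bound end sticks out through the slot towards the robot. Slide that pad out through the slot until it is completely clear of the stop and leave it lying flat on the desk in front. Do not lift or topple the cartons: they must end on the desk behind the stop, upright and one on the other.

Things in the scene. Friction and masses are not known exactly. Their poses are not given: they have to be found in the camera images.
- slip_pad_mid (a point): Slip pad under the cartons: stiff white ruled paper block, 175 (x) by 46 (y) by 10 mm high, 80 g, flat on the desk, grey binding at its -x end. Point: its centre. About 95 mm stick out before the stop; pinch it across its width, some 62 mm from its centre towards the bound end, fingertips close to the desk. A twin pad lies loose elsewhere, under nothing: not that one.
- carton_stop: Fixed aluminium carton stop. Origin on the desk, mid front face of its front bar; x points back to the cartons, y left along the bar. Sizes in mm: bar 3 thick, 68 wide, from 16 to 36 above the desk, between cheeks 60 deep; the pad slides freely along x through the slot under it (62 wide); flat feet out to y = -55 and 55. The bar holds the cartons back while the pad is drawn towards -x.
- lower_carton_mid (a point): Lower carton: lamp carton lying on the pad, 44 (its x) by 110 (its y) by 40 mm high, about 50 g. The point is its centre. It lies lengthwise behind the bar, its long side along the stop's x, and sinks 10 mm to the desk when the pad has gone.
- upper_carton_mid (a point): Upper carton: lamp carton 50 by 50 by 62 mm high, about 50 g, standing on the middle of the lower carton; its top is 112 mm above the desk at the start. The point is its centre.

How it is judged:
By the outcome, as a careful person would: the job done as asked, in the order asked, and still so for the second after the job is handed in, with the robot touching nothing.
It also fails if it takes over 29 s, if anything falls off the work surface, if the arm or the gripper's body presses on something with over 40 N, if the wrist force passes 120 N, or if a joint passes its speed limit or range.

## Working session

There is one attempt and no reset: what is moved stays moved. The work goes in short steps, Python scripts to look and compute and a tool call to move; the robot and the scene stay as the last step left them, time stands still between calls to the robot, and variables do not carry over. Pictures are saved under pics/ and viewed, at most 10 in all, crops included, and the job is handed in when it is done.

Besides the shell and the picture viewer there is one more tool, called after "Call:" as name(argument=value, ...) on one line, values as JSON. servo_tool: Moves the arm, as the interface text tells. Its arguments: {"type":"object","properties":{"motion":{"type":"array"}},"required":["motion"]}

```bash
ls; mkdir -p pics
python3 - <<'E'
from cell import observe, vision, workorder, finder, bot
import cv2
s=observe(); print(s['t'],s['tool_pos'],s['tool_rot'],s['finger_gap'],bot.tip_extent)
a=[vision.read_camera(c) for c in('top','side')]
cv2.imwrite('pics/top.png',a[0]); cv2.imwrite('pics/side.png',a[1])
for c in('top','side'):
  i=vision.camera_info(c); print(c,i)
  for l in('slip_pad_mid','carton_stop','lower_carton_mid','upper_carton_mid'):
    print(l,[(d['point'],round(d['p'],2)) for d in finder.spot_point(l,c)[:3]])
E
```

```text
pics
0.0 [ 0.25003183 -0.57206361  0.24133731] [ 9.78876488e-01  2.04449685e-01 -2.13904902e-05 -1.07084729e-03] 1.001071915236972 0.011
top {'camera_matrix': array([[486.20840166,   0.        , 276.15894663],
       [  0.        , 486.20840166, 215.4165036 ],
       [  0.        ,   0.        ,   1.        ]]), 'D': array([-0.15861666,  0.        ,  0.        ,  0.        ,  0.        ]), 'rvec': array([ 2.18032293, -2.1803825 ,  0.10237512]), 'tvec': array([-0.13763622,  0.67250305,  0.86168213])}
slip_pad_mid [([255.6, 256.9], 0.83), ([253.4, 220.3], 0.71)]
carton_stop [([255.8, 251.2], 0.78)]
lower_carton_mid []
upper_carton_mid [([252.5, 221.0], 0.95)]
side {'camera_matrix': array([[393.82524215,   0.        , 284.38664761],
       [  0.        , 393.82524215, 209.77062369],
       [  0.        ,   0.        ,   1.        ]]), 'D': array([-0.06189338,  0.        ,  0.        ,  0.        ,  0.        ]), 'rvec': array([ 0.56296908, -2.42728317,  1.53258235]), 'tvec': array([0.54988535, 0.25931106, 0.53431854])}
slip_pad_mid [([311.4, 256.7], 0.6)]
carton_stop [([303.9, 258.3], 0.77)]
lower_carton_mid [([280.4, 239.8], 0.73)]
upper_carton_mid [([278.7, 220.4], 0.62)]
```

View pics/top.png

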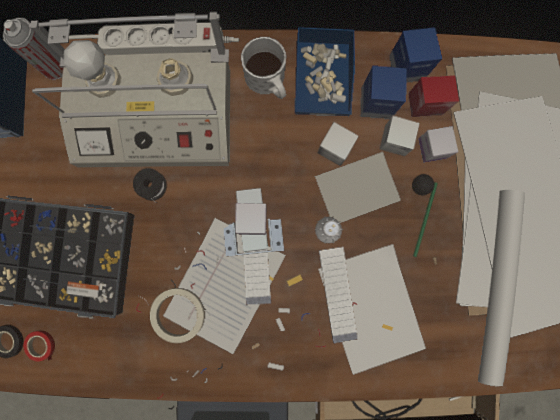

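View pics/side.png

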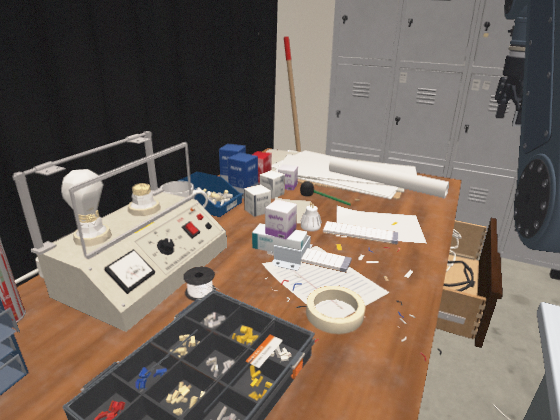

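```bash
cat > h.py <<'E'
from cell import observe, vision, workorder, finder, bot
import cv2, numpy as np
def ray(c,uv,z,info=None):
    i=info or vision.camera_info(c); R=cv2.Rodrigues(i['rvec'])[0]; C=-R.T@i['tvec']
    n=cv2.undistortPoints(np.array([[uv]],float),i['camera_matrix'],i['D'])[0,0]
    d=R.T@np.array([n[0],n[1],1]); return C+d*(z-C[2])/d[2]
def ortho(img,i,x0,y0,w,h,z,s):
    # column -> -y, row -> -x ; top-left = (x0,y0), s px per m
    c,r=np.meshgrid(np.arange(w),np.arange(h))
    P=np.stack([x0-r/s,y0-c/s,np.full(c.shape,z)],-1).reshape(-1,3).astype(float)
    uv=cv2.projectPoints(P,i['rvec'],i['tvec'],i['camera_matrix'],i['D'])[0].reshape(h,w,2).astype(np.float32)
    return cv2.remap(img,uv[...,0],uv[...,1],cv2.INTER_CUBIC)
E
python3 - <<'E'
from h import *
i=vision.camera_info('top'); img=cv2.imread('pics/top.png')
for n,uv,z in[('padmid',(255.6,256.9),.005),('stop',(255.8,251.2),0),('upper',(252.5,221),.081),('padend',(258,304),.01),('twin',(338,295),.01)]: print(n,ray('top',uv,z))
p=ray('top',(256,265),.01); x0,y0=round(p[0]+.1,2),round(p[1]+.11,2); print(x0,y0)
cv2.imwrite('pics/o.png',ortho(img,i,x0,y0,660,600,.01,3000))
E
```

```text
padmid [ 0.59666457 -0.09930422  0.005     ]
stop [ 0.60739673 -0.09948107  0.        ]
upper [ 0.65835016 -0.09645885  0.081     ]
padend [ 0.50931572 -0.10406422  0.01      ]
twin [ 0.52550132 -0.25289458  0.01      ]
0.68 0.01
```

View pics/o.png

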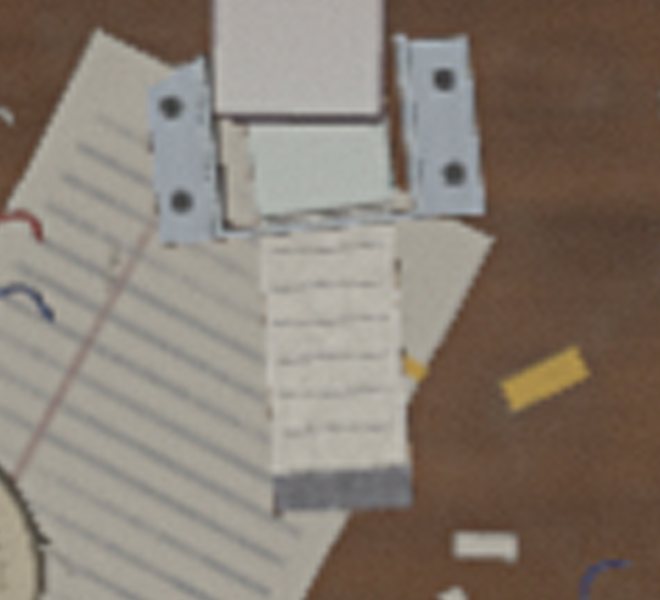

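Call:
servo_tool(motion=[[0.19,-0.16,0,0,0,0.98,0.7],[0.18,-0.17,0,0,0,0.98,0.7],[0.17,-0.18,0,0,0,0.98,0.7],[0.16,-0.19,0,0,0,0.98,0.7],[0.15,-0.2,0,0,0,0.98,0.7]])

```text
t: 0.92
tool_pos: [0.3369, -0.4062, 0.2424]
tool_rot: [0.999, 0.033, 0.0, 0.0]
contact_force: [0.7, -0.4, -0.2]
finger_gap: 0.698
gripper_force: 0.0
```

Call:
servo_tool(motion=[[0.15,-0.2,0,0,0,0,0.7],[0.15,-0.2,0,0,0,0,0.7],[0.15,-0.2,0,0,0,0,0.7],[0.15,-0.2,0,0,0,0,0.7],[0.1,-0.2,0,0,0,0,0.7]])

```text
t: 1.33
tool_pos: [0.4326, -0.2494, 0.2427]
tool_rot: [0.999, 0.035, 0.001, 0.001]
contact_force: [0.6, 0.1, 0.2]
finger_gap: 0.702
gripper_force: 0.0
```

Call:
servo_tool(motion=[[0.12,-0.16,0.1,0,0,0,0.7],[0.12,-0.16,0.13,0,0,0,0.7],[0.12,-0.16,0.13,0,0,0,0.7],[0.12,-0.12,0.13,0,0,0,0.7],[0,0,0,0,0,0,0.7]])

```text
t: 1.75
tool_pos: [0.4967, -0.1517, 0.1659]
tool_rot: [0.999, 0.037, -0.002, -0.002]
contact_force: [-1.4, 0.2, 0.0]
finger_gap: 0.7
gripper_force: 0.0
```

Call:
servo_tool(motion=[[0,0,0,0,0,0,0.7],[0,0,0,0,0,0,0.7]])

```text
t: 1.92
tool_pos: [0.4966, -0.1563, 0.1691]
tool_rot: [0.999, 0.035, 0.0, 0.0]
contact_force: [0.6, 0.1, -0.3]
finger_gap: 0.702
gripper_force: 0.0
```

Run:
```python
from h import *
from scipy.spatial.transform import Rotation as Ro
s=observe(); i=vision.camera_info('wrist'); im=vision.read_camera('wrist'); cv2.imwrite('pics/w1.png',im)
np.save('i.npy',i,allow_pickle=True)
print(s['t'],s['tool_pos'],Ro.from_quat(s['tool_rot']).as_matrix()[:,0])
for l in('slip_pad_mid','carton_stop'): print(l,[(d['point'],round(d['p'],2),ray('wrist',d['point'],.005 if 'p' in l[:5] else 0,i)) for d in finder.spot_point(l,'wrist')[:2]])
cv2.imwrite('pics/o2.png',ortho(im,i,.68,.01,660,600,.01,3000))
```

```text
1.9167 [ 0.49659284 -0.15634386  0.16911231] [9.97533278e-01 7.01945953e-02 2.79951435e-04]
slip_pad_mid [([220.7, 66.6], 0.74, array([ 0.59980491, -0.09770363,  0.005     ]))]
carton_stop [([218.1, 56.9], 0.64, array([ 0.60784126, -0.09442885,  0.        ]))]
```

View pics/o2.png

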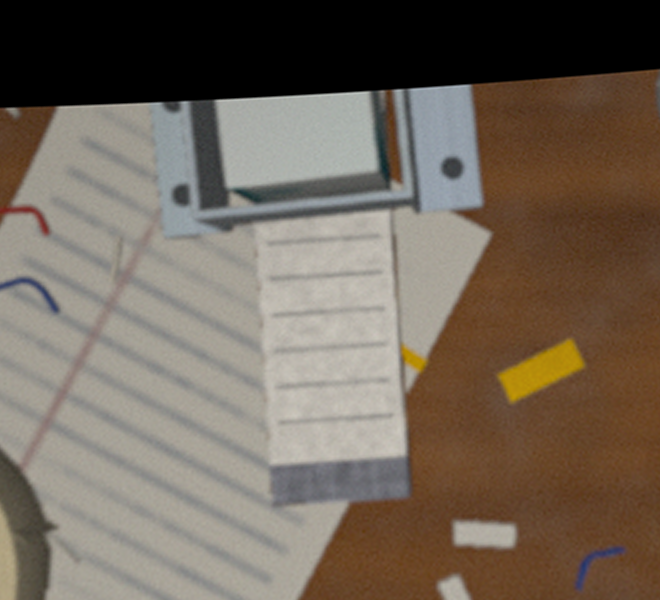

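Call:
servo_tool(motion=[[0.1,-0.113,0.15,0,0,0,0.7],[0.1,-0.113,0.15,0,0,0,0.7],[0.1,-0.113,0.15,0,0,0,0.7],[0,0,0.2,0,0,0,0.7],[0,0,0.15,0,0,0,0.7]])

```text
t: 2.48
tool_pos: [0.5385, -0.1023, 0.0482]
tool_rot: [0.999, 0.035, 0.001, 0.0]
contact_force: [0.3, -0.4, -0.5]
finger_gap: 0.699
gripper_force: 0.0
```

Call:
servo_tool(motion=[[0,0,0,0,0,0,0.7],[0,0,0,0,0,0,0.7],[0,0,0,0,0,0,0.7]])

```text
t: 2.73
tool_pos: [0.5385, -0.1032, 0.0502]
tool_rot: [0.999, 0.034, 0.001, 0.0]
contact_force: [-0.3, 0.3, 0.7]
finger_gap: 0.7
gripper_force: 0.0
```

Run:
```python
from h import *
s=observe(); print(s['tool_pos'],s['contact_force'])
cv2.imwrite('pics/w2.png',vision.read_camera('wrist'))
```

```text
[ 0.53849245 -0.10321276  0.05016725] [-0.26551155  0.28535307  0.73949797]
```

View pics/w2.png

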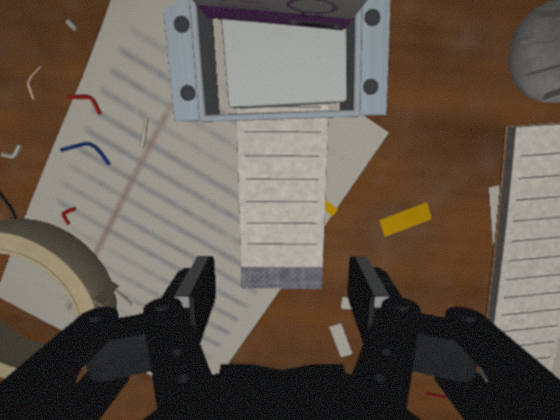

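Call:
servo_tool(motion=[[0,0,0.1,0,0,0,0.7],[0,0,0.08,0,0,0,0.7],[0,0,0.03,0,0,0,0.7],[0,0,0,0,0,0,0.7],[0,0,0,0,0,0,0.7]])

```text
t: 3.2
tool_pos: [0.5378, -0.1022, 0.0176]
tool_rot: [0.999, 0.035, 0.0, 0.0]
contact_force: [0.1, -0.2, 0.4]
finger_gap: 0.702
gripper_force: 0.0
```

Call:
servo_tool(motion=[[0,0,0.02,0,0,0,0.7],[0,0,0.013,0,0,0,0.7],[0,0,0,0,0,0,0.7],[0,0,0,0,0,0,0.7]])

```text
t: 3.53
tool_pos: [0.5378, -0.102, 0.0124]
tool_rot: [0.999, 0.035, 0.0, 0.0]
contact_force: [-1.3, -0.4, -0.7]
finger_gap: 0.703
gripper_force: 0.0
```

Call:
servo_tool(motion=[[0,0,0,0,0,0,0.59],[0,0,0,0,0,0,0.59],[0,0,0.01,0,0,0,0.59],[0,0,0,0,0,0,0.59]])

```text
t: 3.87
tool_pos: [0.5377, -0.102, 0.0107]
tool_rot: [0.999, 0.035, -0.0, -0.0]
contact_force: [-0.5, 0.2, 0.3]
finger_gap: 0.589
gripper_force: 0.0
```

Call:
servo_tool(motion=[[0,0,0.01,0,0,0,0.59],[0,0,0,0,0,0,0.59],[0,0,0,0,0,0,0.59]])

```text
t: 4.12
tool_pos: [0.5377, -0.102, 0.0092]
tool_rot: [0.999, 0.035, -0.0, -0.0]
contact_force: [0.5, -1.1, 1.0]
finger_gap: 0.595
gripper_force: 0.0
```

Call:
servo_tool(motion=[[0,0,0.01,0,0,0,0.59],[0,0,0,0,0,0,0.59],[0,0,0,0,0,0,0.59]])

```text
t: 4.37
tool_pos: [0.5379, -0.1021, 0.008]
tool_rot: [0.999, 0.035, 0.0, 0.0]
contact_force: [0.2, -0.7, 1.6]
finger_gap: 0.589
gripper_force: 0.9
```

Call:
servo_tool(motion=[[0,0,0,0,0,0,0.4],[0,0,0,0,0,0,0.4],[0,0,0,0,0,0,0.4],[0,0,0,0,0,0,0.4]])

```text
t: 4.7
tool_pos: [0.5382, -0.1023, 0.0091]
tool_rot: [0.999, 0.035, 0.001, 0.0]
contact_force: [-1.1, 0.6, 10.5]
finger_gap: 0.52
gripper_force: 65.4
```

Call:
servo_tool(motion=[[0,0,-0.008,0,0,0,0.4],[-0.005,0,0,0,0,0,0.4],[-0.01,0,0,0,0,0,0.4],[-0.015,0,0,0,0,0,0.4],[-0.02,0,0,0,0,0,0.4]])

```text
t: 5.12
tool_pos: [0.5314, -0.103, 0.0092]
tool_rot: [0.999, 0.035, 0.001, 0.0]
contact_force: [3.6, 0.2, 0.6]
finger_gap: 0.52
gripper_force: 62.3
```

Call:
servo_tool(motion=[[-0.02,0,0,0,0,0,0.4],[-0.02,0,0,0,0,0,0.4],[-0.02,0,0,0,0,0,0.4],[-0.02,0,0,0,0,0,0.4],[-0.02,0,0,0,0,0,0.4]])

```text
t: 5.53
tool_pos: [0.5153, -0.1038, 0.0092]
tool_rot: [0.999, 0.035, 0.0, 0.0]
contact_force: [2.8, 0.5, 1.2]
finger_gap: 0.519
gripper_force: 62.4
```

Good: pad holds, small pull force. Check the view before going on.

Call:
servo_tool(motion=[[-0.02,0,0,0,0,0,0.4],[-0.02,0,0,0,0,0,0.4],[-0.015,0,0,0,0,0,0.4],[-0.01,0,0,0,0,0,0.4],[0,0,0,0,0,0,0.4]])

```text
t: 5.95
tool_pos: [0.5053, -0.1044, 0.0092]
tool_rot: [0.999, 0.035, -0.0, 0.0]
contact_force: [4.4, -0.3, 4.2]
finger_gap: 0.517
gripper_force: 63.0
```

Run:
```python
from h import *
s=observe(); print(s['tool_pos'],s['contact_force'])
a=vision.read_camera('side')[170:300,220:400]; b=vision.read_camera('wrist')
a=cv2.resize(a,(560,404),interpolation=cv2.INTER_CUBIC)
cv2.imwrite('pics/c3.png',np.hstack([cv2.resize(a,(400,289)),cv2.resize(b,(385,289))]))
```

```text
[ 0.50530784 -0.10442767  0.00915286] [ 4.35768129 -0.25697418  4.19267758]
```

View pics/c3.png

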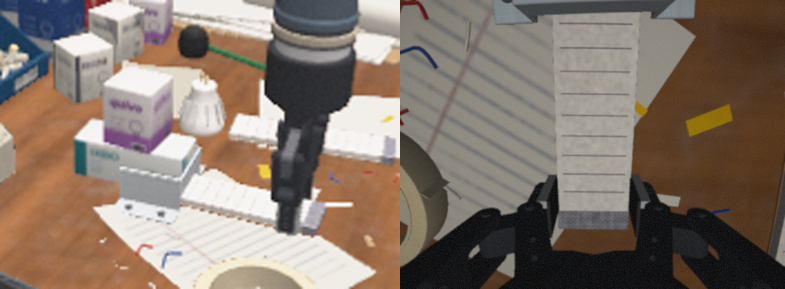

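Call:
servo_tool(motion=[[-0.01,0,0,0,0,0,0.4],[-0.015,0,0,0,0,0,0.4],[-0.015,0,0,0,0,0,0.4],[-0.015,0,0,0,0,0,0.4],[-0.015,0,0,0,0,0,0.4]])

```text
t: 6.47
tool_pos: [0.495, -0.1051, 0.0091]
tool_rot: [0.999, 0.035, 0.0, 0.0]
contact_force: [4.2, -0.1, 2.7]
finger_gap: 0.519
gripper_force: 63.4
```

Call:
servo_tool(motion=[[-0.015,0,0,0,0,0,0.4],[-0.015,0,0,0,0,0,0.4],[-0.015,0,0,0,0,0,0.4],[-0.015,0,0,0,0,0,0.4],[-0.015,0,0,0,0,0,0.4]])

```text
t: 6.88
tool_pos: [0.4838, -0.1059, 0.0091]
tool_rot: [0.999, 0.035, 0.0, 0.0]
contact_force: [4.0, 0.3, 4.8]
finger_gap: 0.521
gripper_force: 63.7
```

Call:
servo_tool(motion=[[-0.015,0,0,0,0,0,0.4],[-0.015,0,0,0,0,0,0.4],[-0.015,0,0,0,0,0,0.4],[-0.015,0,0,0,0,0,0.4],[-0.015,0,0,0,0,0,0.4]])

```text
t: 7.3
tool_pos: [0.4726, -0.1067, 0.0091]
tool_rot: [0.999, 0.035, 0.0, 0.0]
contact_force: [3.5, -0.3, 4.7]
finger_gap: 0.52
gripper_force: 64.0
```

Call:
servo_tool(motion=[[-0.015,0,0,0,0,0,0.4],[-0.015,0,0,0,0,0,0.4],[-0.015,0,0,0,0,0,0.4],[-0.015,0,0,0,0,0,0.4],[-0.015,0,0,0,0,0,0.4]])

```text
t: 7.72
tool_pos: [0.4614, -0.1075, 0.0091]
tool_rot: [0.999, 0.035, 0.0, 0.0]
contact_force: [4.3, -0.1, 5.9]
finger_gap: 0.517
gripper_force: 64.2
```

Call:
servo_tool(motion=[[-0.02,0,0,0,0,0,0.4],[-0.02,0,0,0,0,0,0.4],[-0.02,0,0,0,0,0,0.4],[-0.02,0,0,0,0,0,0.4],[-0.02,0,0,0,0,0,0.4]])

```text
t: 8.13
tool_pos: [0.4463, -0.1085, 0.0091]
tool_rot: [0.999, 0.035, 0.0, 0.0]
contact_force: [5.0, -0.2, 5.3]
finger_gap: 0.519
gripper_force: 64.3
```

Call:
servo_tool(motion=[[-0.02,0,0,0,0,0,0.4],[-0.02,0,0,0,0,0,0.4],[-0.02,0,0,0,0,0,0.4],[-0.015,0,0,0,0,0,0.4],[0,0,0,0,0,0,0.4]])

```text
t: 8.55
tool_pos: [0.4345, -0.1092, 0.0091]
tool_rot: [0.999, 0.035, -0.0, -0.0]
contact_force: [3.2, -0.6, 5.8]
finger_gap: 0.52
gripper_force: 64.6
```

Run:
```python
from h import *
s=observe(); print(s['tool_pos'],s['contact_force'])
a=vision.read_camera('side')[170:300,220:400]; b=vision.read_camera('wrist')
cv2.imwrite('pics/c4.png',np.hstack([cv2.resize(a,(400,289),interpolation=cv2.INTER_CUBIC),cv2.resize(b,(385,289))]))
```

```text
[ 0.43446266 -0.109176    0.00910601] [ 3.23267022 -0.56736374  5.78136929]
```

View pics/c4.png

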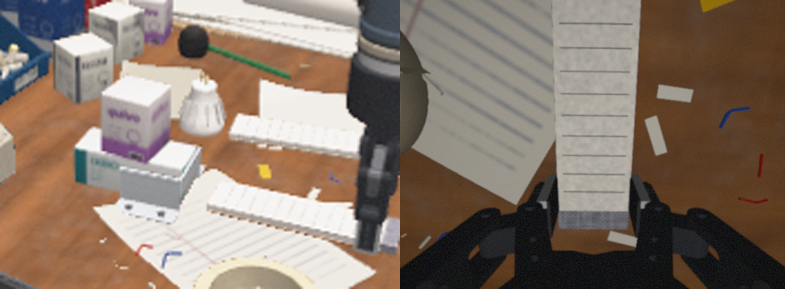

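Call:
servo_tool(motion=[[0,0,0,0,0,0,0.65],[0,0,0,0,0,0,0.65],[0,0,0,0,0,0,0.65],[0,0,0,0,0,0,0.65]])

```text
t: 8.98
tool_pos: [0.4337, -0.1085, 0.0086]
tool_rot: [0.999, 0.035, -0.002, -0.001]
contact_force: [-0.3, -0.5, -0.6]
finger_gap: 0.647
gripper_force: 0.0
```

Call:
servo_tool(motion=[[0,0,-0.05,0,0,0,0.65],[0,0,-0.15,0,0,0,0.65],[0,0,-0.2,0,0,0,0.65],[0,0,-0.2,0,0,0,0.65],[0,0,-0.2,0,0,0,0.65]])

```text
t: 9.4
tool_pos: [0.4342, -0.1087, 0.1304]
tool_rot: [0.999, 0.035, -0.001, -0.001]
contact_force: [-0.5, 0.1, -0.0]
finger_gap: 0.648
gripper_force: 0.0
```

Call:
servo_tool(motion=[[0,0.15,-0.1,0,0,0,0.65],[0,0.25,0,0,0,0,0.65],[0,0.25,0,0,0,0,0.65],[0,0.15,0,0,0,0,0.65],[0,0,0,0,0,0,0.65]])

```text
t: 9.82
tool_pos: [0.4451, -0.2342, 0.1451]
tool_rot: [0.999, 0.033, 0.002, 0.002]
contact_force: [-0.1, -0.0, 0.2]
finger_gap: 0.647
gripper_force: 0.0
```

Run:
```python
from h import *
s=observe(); print(s['t'],s['tool_pos'],s['contact_force'])
a=vision.read_camera('side')[170:300,220:400]; t=vision.read_camera('top')
b=ortho(t,vision.camera_info('top'),.72,.02,385,600,.01,1800)
cv2.imwrite('pics/c5.png',np.hstack([cv2.resize(cv2.copyMakeBorder(a,0,140,0,0,0),(400,600),interpolation=cv2.INTER_CUBIC),b]))
```

```text
9.8167 [ 0.44512619 -0.23420174  0.14513204] [-0.08578025 -0.00384969  0.23549826]
```

View pics/c5.png

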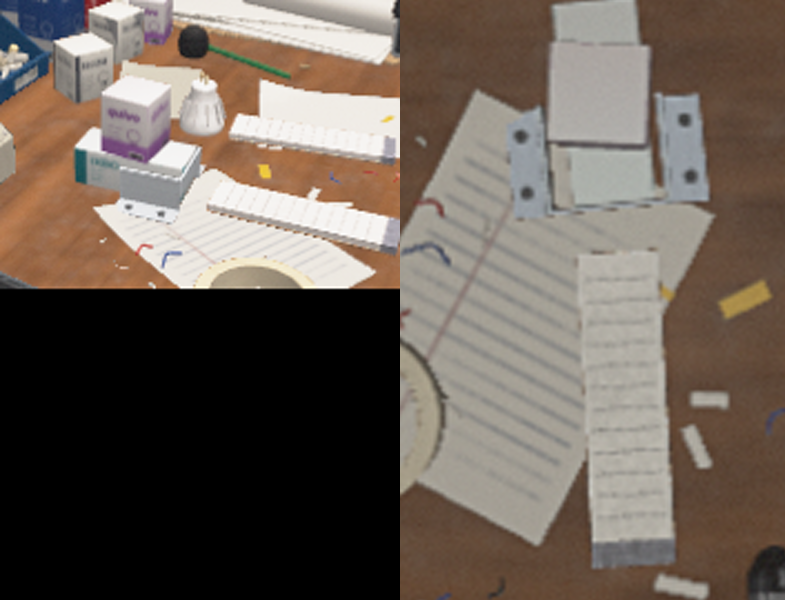

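The final view shows the pad lying flat. Its far end, around (620,252), is about 22 mm in front of the stop's front edge, around (600,210). The cartons are still stacked upright behind the bar, and the gripper is clear of everything.

```bash
python3 -c "
from cell import workorder; print(workorder.close_job())"
```

```text
the job is handed in; nothing more can be done
None
```

The pad is out through the slot and lies flat on the desk about 22 mm in front of the stop, with the cartons still stacked upright behind it; I handed the job in at about 10 s of the 29 s allowed.

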